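Lift the brass specimen with tongs over a centred weighing dish

ROBOT

A 6-joint arm with a two-finger parallel gripper is mounted at the origin on the work surface. World frame = base frame: x ahead of the robot, y to its left, z up, the work surface at z = 0. Lengths are in m, angles in degrees, forces in N, time in s.
With the tool pointing down it reaches from about 0.25 to 0.725 m from the base axis. Payload 9.7 kg.
Tool frame: the origin (TCP) lies at the very end of the fingers, on their centre line; the grasp point (between the pads) lies 19 mm behind it (bot.grip_point_offset is the z of the grasp point in the tool frame, in m); z points along the fingers, x is the direction in which the jaws open and shut, and the axes are right-handed (so a half turn about z gives the same grasp; the last joint's range is limited). The gripper opens to 85 mm and grips with 20 to 120 N. Pads are 22 mm wide; open, the fingers measure 114 mm over their backs; the gripper's body (76 mm by 85 mm) begins 54 mm behind the grasp point. The pads swing forward as they close: fully open they stand 13 mm farther back than shut.
Start: joints at [-65.489, 4.979, 10.078, 95.1, 0, 90], TCP at [0.228, -0.5, 0.231] pointing down, gripper open.
Joint ranges: [-179.16, 179.16], [-48.56, 103.87], [-65.8, 70.77], [-126.05, 130.52], [-82.76, 87.17], [-180, 180]. Speed limits (degrees/s): [127.2, 127.2, 147.25, 180, 180, 180].

INTERFACE

Orientations are given as [roll, pitch, yaw] about the fixed x, y, z axes, in that order (R = Rz(yaw) Ry(pitch) Rx(roll)).
In Python, from workcell import get_obs, viewer, job_done, bot gives the robot as it stands.
- The arm moves only by the shell command python3 -m handwheel 'ROWS' [FORCE]. ROWS is JSON, a list of rows, each a list of 5 numbers: the closure, from 0 (fully open) to 1 (shut), then the shift along the world's x, y, z in m, then the turn about the world's z in degrees. A call has 1 to 5 rows; each row is the pose to reach, as a shift and turn from the pose measured when the call began; what a row does not reach only later rows make up. A row lasts 1/10 s, in which the tool goes at most 50 mm and 8.59 degrees, less where a joint would pass 70% of its speed; a pose out of reach is approached as far as the arm can. A call with a gripper value outside its range is refused whole. The fingers move at their own pace and stop on an object; FORCE is the grip in N (left out, the last holds). Time passes only in rows, so rows that repeat a pose let the fingers close. It gives the time, the measured TCP pose, the force and the opening at its end, in the units of the state.
- get_obs(): the state, without advancing time (a new reading comes with each control period).
- viewer.camera(name): name is "side" or "top"; returns a dict with "color" (480x640x3 uint8, blue, green, red), "K" (3x3 intrinsics, pixels), "dist_coeffs" ([k1, k2, p1, p2, k3] as OpenCV has them; the pictures are not rectified), "origin" and "orientation" of the camera in the world. Camera axes: x right, y down, z forward; pixel columns grow to the right and rows downward; lengths in m; the calibration is good to about 2 mm. A picture is of the moment at which its call begins. There is no depth.
- job_done(): hands the job in, once; it reports no verdict.
The state is a dict: "time": time; "q": joint angles; "qd": joint speeds; "joint_efforts": joint torques, N m; "ee_pos": TCP position; "tcp_rot": TCP orientation; "wrist_force": force on the tool from outside, world axes, zero at the start; "torque": the same for the moment, N m; "opening": finger opening in m.
Only numpy, scipy, OpenCV 4.12 (cv2) and the standard library are available. Lean on these libraries where they do the work, as an engineer would, in place of code of your own. Each camera call takes 0.05 s, during which the arm holds its last target.

TASK

On the balance's dark plate, bring the white dish to the middle between the two blue stops and let go of it. Then take the steel tongs from their rest, close them on the brass slug - the gripper itself must never touch the slug - and lift it off its wooden block. Finish while still holding it in the squeezed tongs, upright over the middle of the dish and about 10 cm above it, leaving the dark slug, bottle, beaker and jar where they stand.

Things in the scene. Friction and masses are not known exactly. Their poses are not given: they have to be found in the camera images.
- balance: Low white balance, fixed, 260 x 140 mm; origin at the centre of its underside, x along its length (roughly away from the robot), z up. On top a flat dark plate 220 x 110 mm, surface 40 mm above the table. On it two blue stops, bars 50 mm long (x), 10 wide, 14 high, middles at x = 35, y = +40 and -40 mm: 70 mm clear between them, open at both ends.
- stage_centre (a point): Point on the plate's surface in the middle between the two blue stops (small yellow cross), 35 mm along x from the balance's origin; axes as the balance.
- dish: White round dish, 60 mm outside diameter, 18 mm high, straight 3 mm walls, 40 to 85 g; origin at the centre of its underside. It starts on the balance's plate, at the robot's end of it, outside the stops.
- block: Fixed wooden block, 60 (x) x 140 (y) x 30 mm high; origin at the centre of its underside. Two slugs stand on it about 80 mm apart, 40 mm either side of its middle along y; which is which changes.
- brass: Brass-coloured cylinder (the specimen), 24 mm diameter, 36 mm tall, 80 to 160 g, standing on the block; origin at the centre of its underside, z its axis.
- steel: Black cylinder of the same size as the brass one, standing on the block; origin at the centre of its underside. Leave alone.
- rest: Fixed grey tongs rest, base 190 x 100 x 6 mm; origin at the centre of its underside, x along the tongs. Two cross bars 14 mm wide, tops 35 mm above the table, at x = -75 and +35 mm, with small lugs at their ends (to 45 mm height).
- tongs: Spring tongs of sheet steel lying flat on the rest, jaws to +x, springing open: two arms 190 mm long, 18 mm tall (z 0 to 18 mm), one at +y, one at -y, joined by a round bow of 12 mm radius at the rear; 130 g, balanced near tongs_grip. Origin under the rear hinge, x along the tongs, z up. At rest 53 mm wide over the green pads, jaws 66 mm apart.
- tongs_grip (a point): Midway between the green handle pads (44 mm long, 18 mm tall), to be gripped across; 70 mm along x from the tongs' origin, 9 mm above their underside; axes as the tongs. Pads squeezed to 44 mm over all: jaws 45 mm apart, spring 5 N on each pad; 36 mm: jaws 24 mm apart and parallel, 7 N. Squeeze 20 to 30 N to clamp firmly.
- tongs_jaws (a point): Midway between the black jaws (28 mm long along x, 18 mm tall, 5 mm thick); 176 mm along x from the tongs' origin, 106 mm beyond tongs_grip, 9 mm above their underside; axes as the tongs.
- tongs_left (a joint): Closing angle of the left arm (the right one follows equally): 0 fully sprung open, 0.12 rad closed on a 24 mm item, 0.18 at most.
- bottle: Amber bottle, 64 mm diameter, 150 mm tall; origin at the centre of its underside. Leave alone.
- beaker: Glass beaker, 70 mm diameter, 90 mm tall; origin at the centre of its underside. Leave alone.
- jar: White jar with red cap, 60 mm diameter, 75 mm tall; origin at the centre of its underside. Leave alone.
Things that resemble listed ones, but are neither listed nor needed, are in the scene too. Leave any green or red look-alike of the block alone.

How it is judged (in metres and radians):
On the way, in this order (a step that is already met when the one before it is completed fails the run):
1. the dish stands on the plate in the middle between the stops, let go (horizontal distance between dish and stage_centre below 0.006 m and z of dish in the frame of balance below 0.043 m and contact force between the fingers and dish below 0.1 N and linear speed of dish below 0.02 m/s), for 0.3 s.
2. the gripper holds the tongs lifted off their rest (contact force between the fingers and tongs above 1 N and contact force between tongs and rest below 0.05 N and height (world z) of tongs_grip above 0.065 m), for 0.2 s.
3. the brass slug is clamped in the tongs and lifted off the block (contact force between tongs and brass above 1 N and contact force between brass and block below 0.05 N and height (world z) of brass above 0.05 m and value of joint tongs_left above 0.09 rad), for 0.2 s.
At the end, for the whole second after the job is handed in: Brass slug held still, upright (20 deg) by the squeezed tongs alone, tongs in the gripper, within 20 mm of the middle between the stops seen from above, underside 110-250 mm above the table (dish rim: 58 mm); dish flat on the plate within 6 mm of that middle, nothing on it (horizontal distance between brass and stage_centre below 0.02 m and height (world z) of brass between 0.11 and 0.25 m and angle between brass's own z axis and vertical below 0.35 rad and linear speed of brass below 0.03 m/s and contact force between tongs and brass above 1 N and contact force between the fingers and tongs above 1 N and value of joint tongs_left above 0.09 rad and contact force between the fingers and brass below 0.1 N and horizontal distance between dish and stage_centre below 0.006 m and z of dish in the frame of balance below 0.043 m and angle between dish's own z axis and vertical below 0.05 rad and contact force between anything else and dish below 2 N); the arm keeps its last pose, push and grip.
It fails at once if the gripper or arm touches the brass slug (contact force between any of the fingers, the arm and brass above 0.2 N).
It fails at once if the dark slug, bottle, beaker or jar is moved by more than 20 mm (distance of any of steel, bottle, beaker, jar from where it was at the start of the episode above 0.02 m).
It also fails if it takes over 58 s, if anything falls off the work surface, if the arm or the gripper's body presses on something with over 40 N, if the wrist force passes 120 N, or if a joint passes its speed limit or range.

## Working session

There is one attempt and no reset: what is moved stays moved. The work goes in short steps, Python scripts to look and compute and a shell command to move; the robot and the scene stay as the last step left them, time stands still between calls to the robot, and variables do not carry over. Pictures are saved under pics/ and viewed, and the job is handed in when it is done.

```bash
ls; mkdir -p pics; python3 - <<'E'
from workcell import get_obs, viewer, bot
import cv2
o=get_obs();print({k:o[k] for k in('time','ee_pos','tcp_rot','opening','wrist_force')})
print(bot.grip_point_offset)
for n in('side','top'):
    c=viewer.camera(n);cv2.imwrite(f'pics/{n}0.png',c['color']);print(n,c['K'],c['dist_coeffs'],c['origin'],c['orientation'])
E
```

```text
pics
{'time': 0.0, 'ee_pos': array([ 0.22808624, -0.50021625,  0.23055721]), 'tcp_rot': array([ 1.79998472e+02,  7.77234983e-02, -6.54888715e+01]), 'opening': 0.08549075178977376, 'wrist_force': array([ 0.85572467, -0.2024528 ,  0.40157997])}
-0.0187
side [[536.70019995   0.         311.20266466]
 [  0.         536.70019995 239.89510108]
 [  0.           0.           1.        ]] [-0.08190921  0.          0.          0.          0.        ] [0.03496665 0.46386882 0.82455943] [-137.01160273    0.26379448 -136.29373635]
top [[623.1287084    0.         317.50097038]
 [  0.         623.1287084  239.91349431]
 [  0.           0.           1.        ]] [0.0143474 0.        0.        0.        0.       ] [ 0.45473435 -0.02692844  1.48974464] [-176.04907254   -1.30771111  -89.28188356]
```

View pics/side0.png

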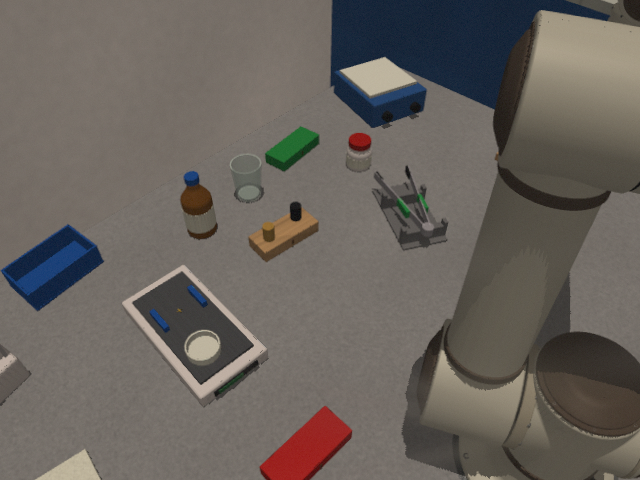

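View pics/top0.png

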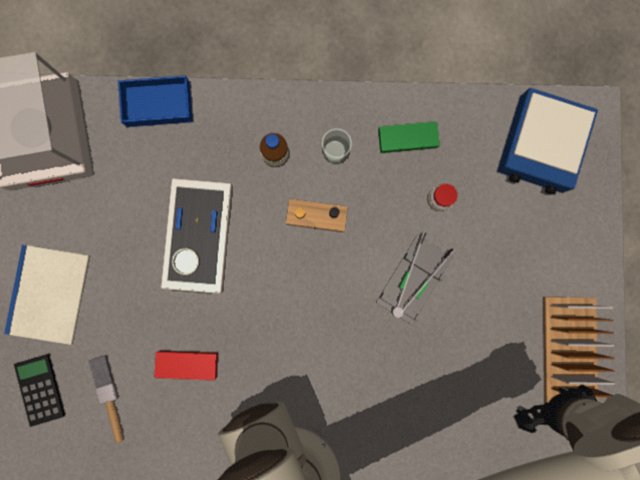

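Side view: dish at (203,347), cross (179,310), brass (268,232), black slug (295,211), tongs hinge about (428,228). Top view: dish (186,262), cross (196,220), brass (300,212), black slug (334,212), tongs hinge (398,312), jaws (422,237) and (450,252). I'll enlarge these areas next.

```bash
cat > h.py <<'E'
import numpy as np,cv2
from scipy.spatial.transform import Rotation as R
from workcell import get_obs, viewer, bot
def cam(n): return viewer.camera(n)
def ray(c,uv):
    p=cv2.undistortPoints(np.array(uv,float).reshape(-1,1,2),c['K'],c['dist_coeffs']).reshape(-1,2)
    d=np.c_[p,np.ones(len(p))]@R.from_euler('xyz',c['orientation'],degrees=True).as_matrix().T
    return np.array(c['origin']),d
def plane(c,uv,z):
    o,d=ray(c,uv); return o+d*((z-o[2])/d[:,2])[:,None]
def tri(c1,a,c2,b):
    o1,d1=ray(c1,a);o2,d2=ray(c2,b);d1=d1[0];d2=d2[0]
    s=np.linalg.lstsq(np.c_[d1,-d2],o2-o1,rcond=None)[0]
    p,q=o1+s[0]*d1,o2+s[1]*d2
    return (p+q)/2,np.linalg.norm(p-q)
def proj(c,P):
    Rm=R.from_euler('xyz',c['orientation'],degrees=True).as_matrix().T
    return cv2.projectPoints(np.array(P,float).reshape(-1,1,3),cv2.Rodrigues(Rm)[0],-Rm@np.array(c['origin']),c['K'],c['dist_coeffs'])[0].reshape(-1,2)
def crop(c,x0,y0,w,h,s,fn): cv2.imwrite(fn,cv2.resize(c['color'][y0:y0+h,x0:x0+w],None,fx=s,fy=s,interpolation=cv2.INTER_CUBIC))
def blobs(c,lo,hi,box=None,mn=15):
    m=cv2.inRange(cv2.cvtColor(c['color'],cv2.COLOR_BGR2HSV),np.array(lo),np.array(hi))
    if box:
        k=np.zeros_like(m);x0,y0,x1,y1=box;k[y0:y1,x0:x1]=1;m=m*k
    n,l,s,ce=cv2.connectedComponentsWithStats(m)
    return [(ce[i].round(2),s[i].tolist()) for i in range(1,n) if s[i][4]>=mn]
E
python3 - <<'E'
from h import *
t=cam('top');s=cam('side')
a=np.hstack([cv2.resize(t['color'][170:300,155:240],None,fx=4,fy=4,interpolation=2),cv2.resize(t['color'][190:320,270:355],None,fx=4,fy=4,interpolation=2)])
cv2.imwrite('pics/t1.png',a)
crop(t,370,225,95,100,6,'pics/t2.png')
crop(s,115,255,160,150,4,'pics/s1.png')
crop(s,360,150,100,100,6,'pics/s2.png')
for n,c in(('t',t),('s',s)):
    print(n,'green',blobs(c,(45,120,60),(75,255,255)),'\nblue',blobs(c,(105,120,60),(125,255,255),mn=20))
    print('yel',blobs(c,(22,60,90),(35,255,255),mn=2)[:8],'brass',blobs(c,(15,150,100),(24,255,255),mn=10)[:10])
E
```

```text
t green [(array([408.44, 136.58]), [379, 122, 60, 30, 1432]), (array([403.53, 280.44]), [400, 271, 9, 18, 45]), (array([420.26, 292.53]), [417, 287, 8, 11, 19])] 
blue [(array([155.18, 100.55]), [118, 76, 72, 47, 2598]), (array([539.35, 153.7 ]), [505, 89, 92, 100, 1562]), (array([271.95, 140.73]), [266, 134, 13, 14, 142]), (array([178.52, 217.99]), [176, 208, 6, 21, 101]), (array([213.27, 220.75]), [210, 210, 7, 22, 103]), (array([ 14.91, 289.65]), [5, 246, 21, 88, 356])]
yel [] brass [(array([299.7 , 212.28]), [295, 207, 10, 11, 86])]
s green [(array([291.54, 144.83]), [266, 127, 52, 40, 865]), (array([422.92, 201.14]), [418, 194, 10, 17, 49]), (array([403.85, 208.19]), [398, 199, 12, 19, 72])] 
blue [(array([339.91,  37.63]), [332, 24, 21, 29, 211]), (array([355.02,  38.37]), [347, 32, 18, 15, 60]), (array([337.1 ,  58.02]), [332, 52, 12, 11, 41]), (array([441.24,  75.53]), [414, 59, 55, 36, 480]), (array([387.33,  93.89]), [331, 65, 95, 49, 848]), (array([191.1 , 177.94]), [184, 171, 15, 15, 167]), (array([ 52.22, 266.22]), [1, 225, 102, 85, 4425]), (array([196.99, 295.62]), [187, 285, 20, 22, 170]), (array([159.26, 319.87]), [150, 309, 20, 23, 176])]
yel [] brass [(array([267.85, 226.3 ]), [263, 223, 11, 8, 71])]
```

View pics/t1.png

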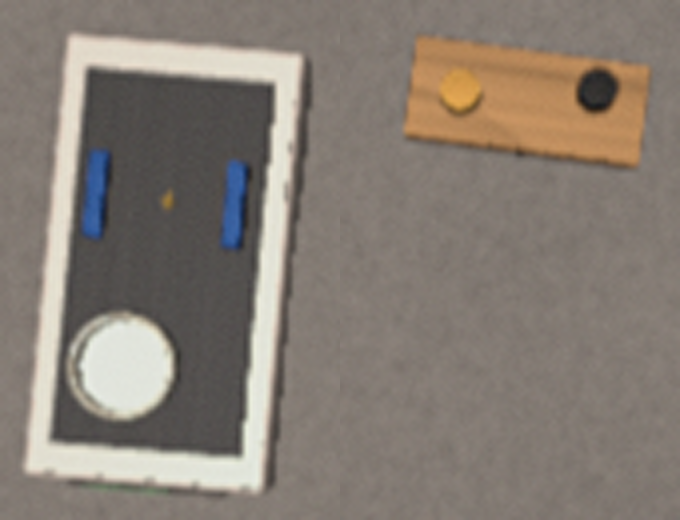

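View pics/t2.png

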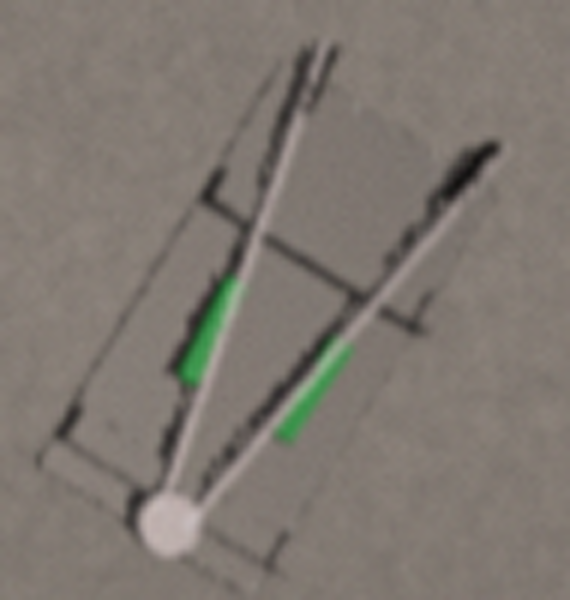

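View pics/s2.png

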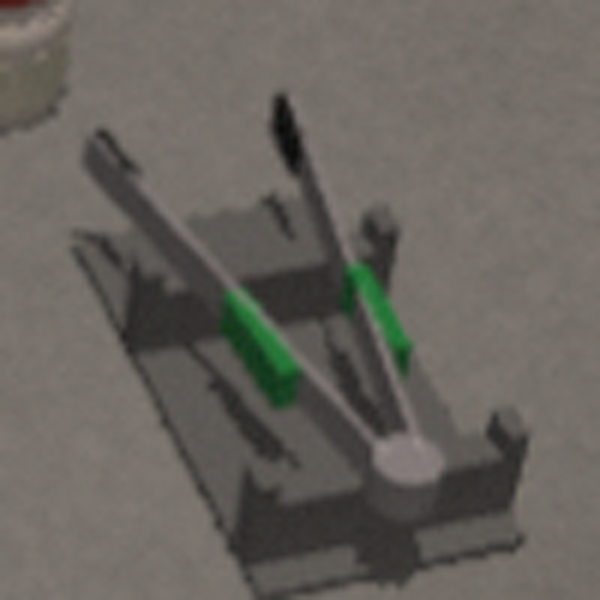

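View pics/s1.png

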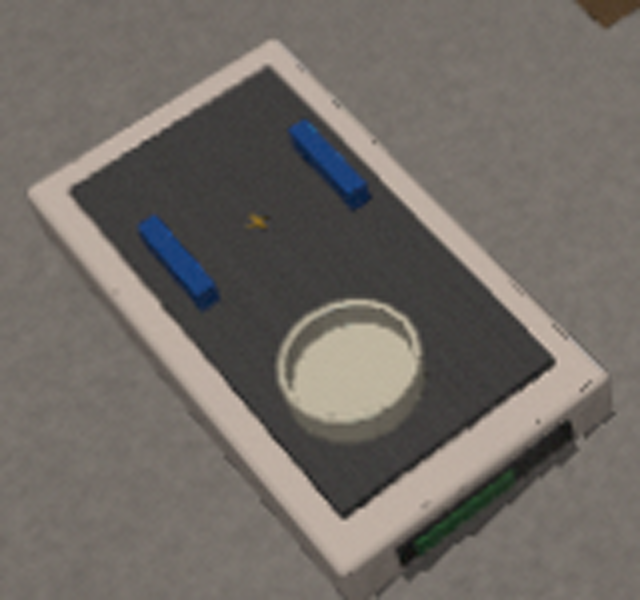

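```bash
python3 - <<'E'
from h import *
t=cam('top');s=cam('side')
def yel(c,box):
    x0,y0,x1,y1=box;h=cv2.cvtColor(c['color'],cv2.COLOR_BGR2HSV)[y0:y1,x0:x1].astype(float)
    w=np.where((h[...,0]>8)&(h[...,0]<32),np.clip(h[...,1]-60,0,None),0)
    yy,xx=np.mgrid[y0:y1,x0:x1];return np.array([(w*xx).sum(),(w*yy).sum()])/w.sum()
ct=yel(t,(188,212,205,228));cs=yel(s,(172,303,188,317))
print('cross',ct,cs,*tri(t,ct,s,cs),plane(t,ct,.04),plane(s,cs,.04))
# dish rim: contour bright ellipse
def ell(c,box,lo,hi):
    x0,y0,x1,y1=box;m=cv2.inRange(cv2.cvtColor(c['color'],cv2.COLOR_BGR2HSV)[y0:y1,x0:x1],np.array(lo),np.array(hi))
    k,_=cv2.findContours(m,cv2.RETR_EXTERNAL,cv2.CHAIN_APPROX_NONE);k=max(k,key=cv2.contourArea)
    e=cv2.fitEllipse(cv2.convexHull(k));return np.array(e[0])+[x0,y0],e[1],e[2]
ed=ell(t,(170,245,201,278),(0,0,110),(180,255,255));print('dish top',ed)
es=ell(s,(178,322,230,375),(0,0,110),(180,255,255));print('dish side',es)
print(*tri(t,ed[0],s,es[0]),plane(t,ed[0],.058),plane(s,es[0],.058))
b=[299.9,212.2];print('brass',*tri(t,b,s,[267.85,226.3]),plane(t,b,.066),plane(s,[267.85,226.3],.066))
h_=[(170.5)/6+369.5,525.5/6+224.5];hs=[407.5/6+359.5,462.5/6+149.5]
print('hinge',*tri(t,h_,s,hs),plane(t,h_,.053),plane(s,hs,.053))
for n,a,bb in(('jawL',[322,50],[100,140]),('jawR',[490,150],[281,97]),('padL rear',[188,378],[288,375]),('padLfront',[232,280],[230,297]),('padRfront',[345,345],[357,268]),('padRrear',[287,437],[404,348])):
    a=[(a[0]+.5)/6+369.5,(a[1]+.5)/6+224.5];bb=[(bb[0]+.5)/6+359.5,(bb[1]+.5)/6+149.5]
    print(n,*tri(t,a,s,bb),plane(t,a,.053),plane(s,bb,.053))
for bl,x in(((178.52,217.99),(159.26,319.87)),((213.27,220.75),(196.99,295.62))): print('stop',*tri(t,bl,s,x),plane(t,bl,.05))
c=t['color'];m=cv2.inRange(cv2.cvtColor(c,cv2.COLOR_BGR2HSV)[165:300,150:240],np.array((0,0,110)),np.array((180,60,255)))
k,_=cv2.findContours(m,cv2.RETR_EXTERNAL,cv2.CHAIN_APPROX_NONE);k=max(k,key=cv2.contourArea);r=cv2.minAreaRect(k);bx=cv2.boxPoints(r)+[150,165];P=plane(t,bx,.04);print('balance',P,P.mean(0))
m=cv2.inRange(cv2.cvtColor(c,cv2.COLOR_BGR2HSV)[190:240,280:352],np.array((5,90,60)),np.array((25,255,255)))
k,_=cv2.findContours(m,cv2.RETR_EXTERNAL,cv2.CHAIN_APPROX_NONE);k=max(k,key=cv2.contourArea);r=cv2.minAreaRect(k);bx=cv2.boxPoints(r)+[280,190];P=plane(t,bx,.03);print('block',P,P.mean(0))
E
```

```text
cross [196.54866008 219.75881523] [179.04809437 309.96733212] [0.59872762 0.22392684 0.03644676] 0.000185653010755748 [[0.59831819 0.22323857 0.04      ]] [[0.59625414 0.2250749  0.04      ]]
dish top (array([184.60760117, 261.11802483]), (27.247482299804688, 27.356029510498047), 26.114887237548828)
dish side (array([201.79101944, 344.95585632]), (30.48461151123047, 36.71214294433594), 70.54650115966797)
[0.5014189  0.24591145 0.05269939] 0.00020628243674978308 [[0.50118164 0.24482368 0.058     ]] [[0.49829014 0.24748139 0.058     ]]
brass [ 0.61781652 -0.01647993  0.06017027] 0.0012603699438566175 [[ 0.61670827 -0.01697009  0.066     ]] [[ 0.61384715 -0.01240397  0.066     ]]
hinge [ 0.39109327 -0.2457293   0.04874226] 0.0014273354071410423 [[ 0.39068845 -0.24548572  0.053     ]] [[ 0.38968713 -0.24136806  0.053     ]]
jawL [ 0.57404758 -0.30513527  0.04820374] 0.0012456801696186309 [[ 0.5741404  -0.30382686  0.053     ]] [[ 0.57024808 -0.3007913   0.053     ]]
jawR [ 0.53672623 -0.36890001  0.05220565] 0.0009579060564381135 [[ 0.53629405 -0.36899648  0.053     ]] [[ 0.53657112 -0.3
[... 507 characters left out ...]
0.04839606] 0.0004970154196874487 [[ 0.42482634 -0.29043014  0.053     ]] [[ 0.42281336 -0.28649037  0.053     ]]
stop [0.60126755 0.26398895 0.04450671] 0.0003204021701139736 [[0.60080621 0.2630158  0.05      ]]
stop [0.59613838 0.18383053 0.04327236] 0.0003886734164322418 [[0.59560418 0.18300297 0.05      ]]
balance [[0.72508987 0.33458288 0.04      ]
 [0.72872985 0.12750851 0.04      ]
 [0.41592649 0.12089426 0.04      ]
 [0.41359668 0.32497763 0.04      ]] [0.57083572 0.22699082 0.04      ]
block [[ 0.59280421  0.01735923  0.03      ]
 [ 0.65337401  0.01030922  0.03      ]
 [ 0.63690933 -0.1286752   0.03      ]
 [ 0.57630802 -0.12121078  0.03      ]] [ 0.61484889 -0.05555438  0.03      ]
```

Heights triangulate 3–6 mm below the text's values, and the two cameras disagree by a similar amount, so there is a calibration offset. I'll move over the dish and use the gripper itself to measure that offset.

```bash
python3 -m handwheel '[[0,0.015,0.042,0,5],[0,0.03,0.084,0,12],[0,0.045,0.126,0,20],[0,0.06,0.168,0,28],[0,0.075,0.21,0,36]]' 30
python3 -m handwheel '[[0,0.015,0.042,0,4],[0,0.03,0.084,0,8],[0,0.045,0.126,0,12],[0,0.06,0.168,0,16],[0,0.075,0.21,0,20]]'
python3 -m handwheel '[[0,0.015,0.042,0,1],[0,0.03,0.084,0,2],[0,0.045,0.126,0,3],[0,0.06,0.168,0,4],[0,0.075,0.21,0,5]]'
```

```text
time: 0.8
ee_pos: [0.3033, -0.2887, 0.231]
tcp_rot: [180.0, 0.0, -29.2]
wrist_force: [0.8, 0.3, 0.5]
opening: 0.0856
time: 1.3
ee_pos: [0.3784, -0.077, 0.2313]
tcp_rot: [180.0, -0.1, -9.0]
wrist_force: [1.4, -0.2, 0.9]
opening: 0.0857
time: 1.8
ee_pos: [0.4537, 0.1351, 0.2314]
tcp_rot: [-180.0, -0.1, -4.0]
wrist_force: [0.9, 0.8, 0.8]
opening: 0.0856
```

```bash
python3 -m handwheel '[[0,0.015,0.035,-0.02,0],[0,0.03,0.07,-0.05,0],[0,0.046,0.111,-0.08,0],[0,0.046,0.111,-0.11,0],[0,0.046,0.111,-0.11,0]]'
python3 - <<'E'
from h import *
for n in('top','side'):
    c=cam(n);cv2.imwrite(f'pics/{n}1.png',c['color'])
    print(proj(c,[get_obs()['ee_pos']]))
E
```

```text
time: 2.3
ee_pos: [0.4976, 0.2461, 0.1165]
tcp_rot: [179.8, 0.3, -3.9]
wrist_force: [-0.3, -1.4, -0.4]
opening: 0.0855
[[178.81135325 261.42244686]]
[[195.94445185 322.17486185]]
```

```bash
python3 - <<'E'
import cv2,numpy as np
a=cv2.imread('pics/top1.png')[190:300,130:260];b=cv2.imread('pics/side1.png')[230:400,100:270]
cv2.imwrite('pics/x1.png',np.hstack([cv2.resize(a,(396,335)),cv2.resize(b,(335,335))]))
E
```

```text
(no output)
```

View pics/x1.png

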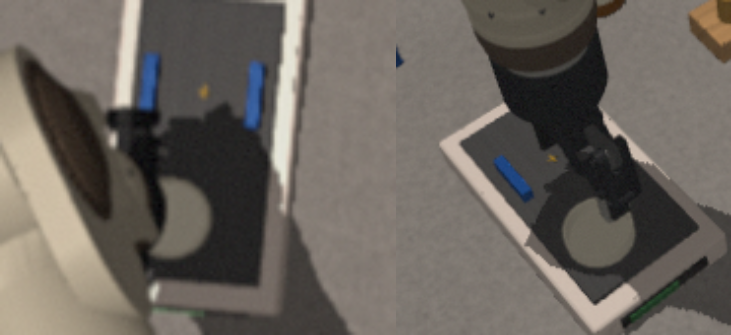

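Both views show the gripper over the dish. In the crop's right half (side view) the near fingertip is at about (620,212), at the dish's robot-side rim. Descending and gripping.

```bash
python3 -m handwheel '[[0,0.002,0,-0.02,0],[0,0.002,0,-0.04,0],[0,0.002,0,-0.055,0],[0,0.002,0,-0.068,0],[0,0.002,0,-0.068,0]]' 20
python3 -m handwheel '[[0.2,0,0,0,0],[0.35,0,0,0,0],[0.5,0,0,0,0],[0.5,0,0,0,0],[0.5,0,0,0,0]]' 20
```

```text
time: 2.9
ee_pos: [0.5008, 0.245, 0.0531]
tcp_rot: [179.9, 0.0, -4.0]
wrist_force: [-0.3, 0.1, 0.9]
opening: 0.0853
time: 3.4
ee_pos: [0.5026, 0.2458, 0.0559]
tcp_rot: [-179.9, -0.2, -4.0]
wrist_force: [0.9, -0.2, 9.7]
opening: 0.0428
```

```bash
python3 - <<'E'
from h import *
c=cam('side');crop(c,130,250,150,150,4,'pics/s3.png')
E
```

```text
(no output)
```

View pics/s3.png

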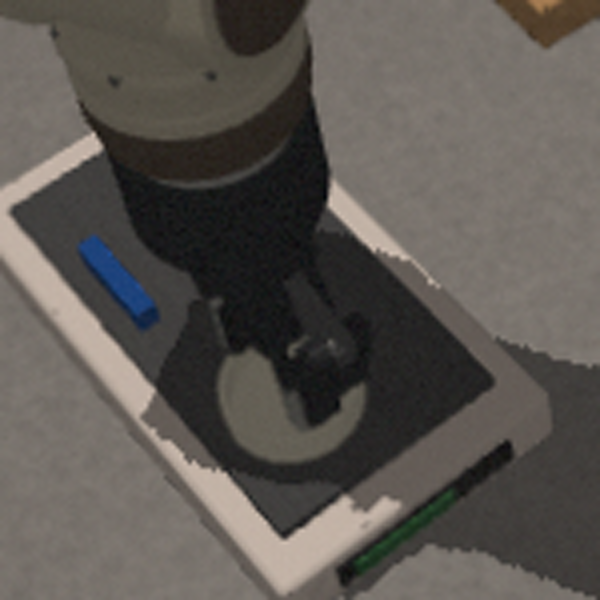

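The fingers closed above the rim, because the open pads sit farther back. I'll lift, open, and go lower with the opening part closed.

```bash
python3 -m handwheel '[[0.5,0,0,0.02,0],[0.5,0,0,0.04,0],[0.1,0,0,0.04,0],[0.1,0,0,0.04,0],[0.1,0,0,0.04,0]]' 20
python3 - <<'E'
from h import *
c=cam('side');crop(c,130,250,150,150,4,'pics/s4.png')
E
```

```text
time: 3.95
ee_pos: [0.5023, 0.2457, 0.0952]
tcp_rot: [-180.0, -0.2, -4.0]
wrist_force: [-0.3, 0.3, 1.0]
opening: 0.0766
```

View pics/s4.png

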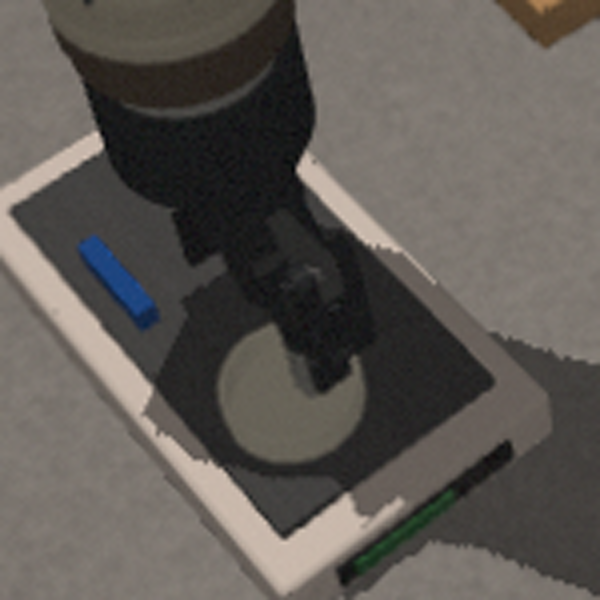

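```bash
python3 -m handwheel '[[0.1,-0.002,0,-0.02,0],[0.1,-0.002,0,-0.035,0],[0.1,-0.002,0,-0.045,0],[0.1,-0.002,0,-0.05,0],[0.1,-0.002,0,-0.05,0]]' 20
python3 -m handwheel '[[0.1,0,0,-0.004,0],[0.1,0,0,-0.006,0],[0.1,0,0,-0.006,0]]' 20
python3 - <<'E'
from h import *
c=cam('side');crop(c,130,250,150,150,4,'pics/s5.png')
E
```

```text
time: 4.5
ee_pos: [0.4998, 0.2454, 0.0442]
tcp_rot: [180.0, -0.1, -4.0]
wrist_force: [0.4, 0.5, -0.0]
opening: 0.0766
time: 4.8
ee_pos: [0.4998, 0.2454, 0.0382]
tcp_rot: [180.0, -0.1, -4.0]
wrist_force: [0.2, 0.3, -0.2]
opening: 0.0768
```

View pics/s5.png

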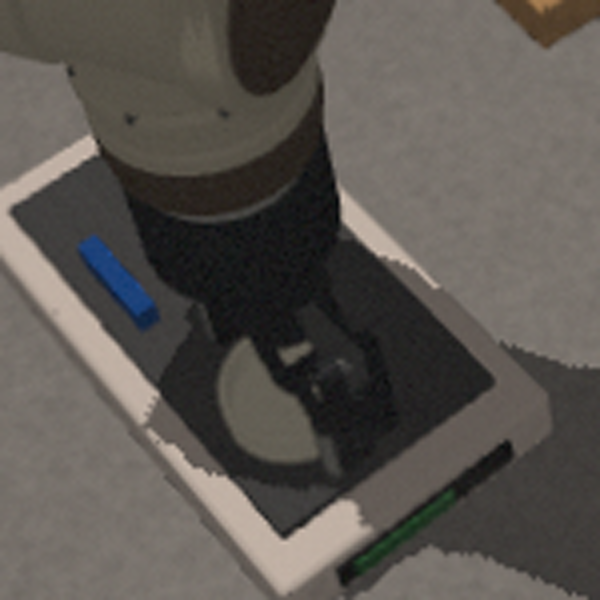

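The near finger is now outside the dish at crop (335,455). Closing.

```bash
python3 -m handwheel '[[0.25,0,0,0.001,0],[0.35,0,0,0.001,0],[0.4,0,0,0.001,0],[0.4,0,0,0.001,0],[0.4,0,0,0.001,0]]' 20
python3 - <<'E'
from h import *
c=cam('side');crop(c,130,250,150,150,4,'pics/s6.png')
E
```

```text
time: 5.35
ee_pos: [0.5001, 0.2456, 0.0399]
tcp_rot: [-180.0, -0.2, -4.0]
wrist_force: [-1.1, -0.1, 5.3]
opening: 0.0576
```

View pics/s6.png

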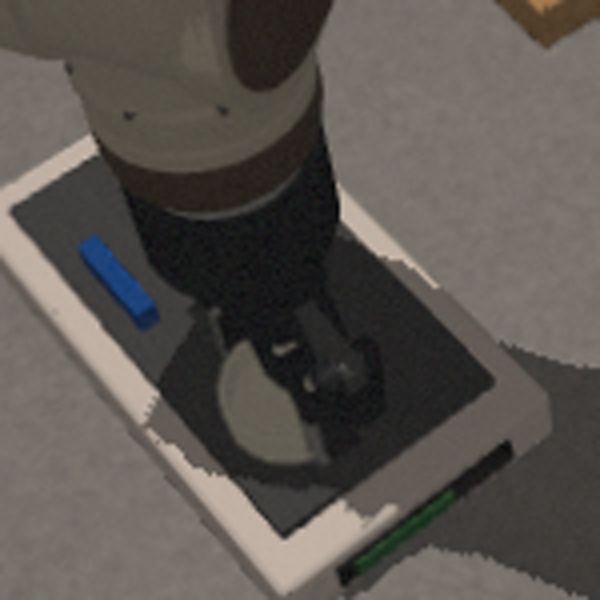

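```bash
python3 -m handwheel '[[0.45,0,0,0.008,0],[0.45,0,0,0.018,0],[0.45,0.01,-0.002,0.025,0],[0.45,0.03,-0.007,0.025,0],[0.45,0.03,-0.007,0.025,0]]' 20
python3 - <<'E'
from h import *
c=cam('side');crop(c,130,230,150,150,4,'pics/s7.png')
E
```

```text
time: 5.9
ee_pos: [0.5319, 0.2383, 0.0658]
tcp_rot: [-180.0, -0.3, -4.1]
wrist_force: [-0.6, 0.0, -0.4]
opening: 0.0581
```

View pics/s7.png

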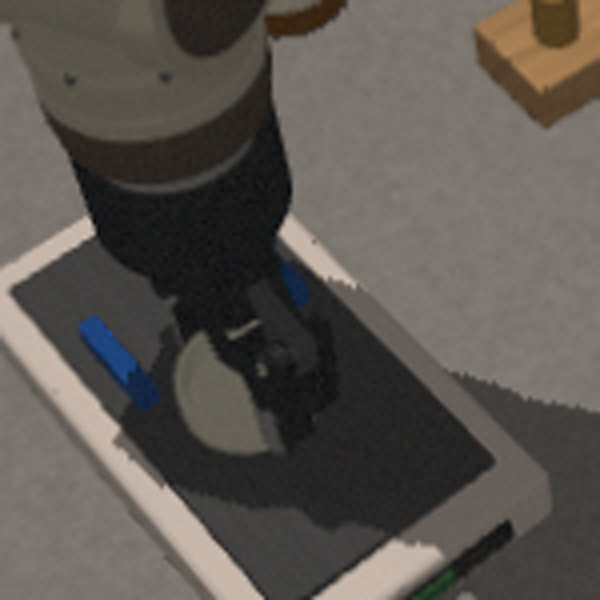

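The dish is held and lifted. Next I'll carry it over the cross and lower it.

```bash
python3 -m handwheel '[[0.45,0.02,-0.005,0,0],[0.45,0.045,-0.01,0,0],[0.45,0.066,-0.015,0,0],[0.45,0.066,-0.015,-0.01,0],[0.45,0.066,-0.015,-0.015,0]]' 20
python3 -m handwheel '[[0.45,0,0,-0.004,0],[0.45,0,0,-0.008,0],[0.45,0,0,-0.011,0],[0.45,0,0,-0.011,0]]' 20
python3 - <<'E'
from h import *
c=cam('side');crop(c,110,220,150,150,4,'pics/s8.png')
c=cam('top');crop(c,150,170,100,130,4,'pics/t8.png')
E
```

```text
time: 6.45
ee_pos: [0.5958, 0.2233, 0.0491]
tcp_rot: [180.0, -0.1, -4.1]
wrist_force: [-0.1, -0.0, -0.7]
opening: 0.0582
time: 6.85
ee_pos: [0.5949, 0.2236, 0.0399]
tcp_rot: [-180.0, -0.1, -4.0]
wrist_force: [-6.0, -1.9, 11.4]
opening: 0.058
```

View pics/s8.png

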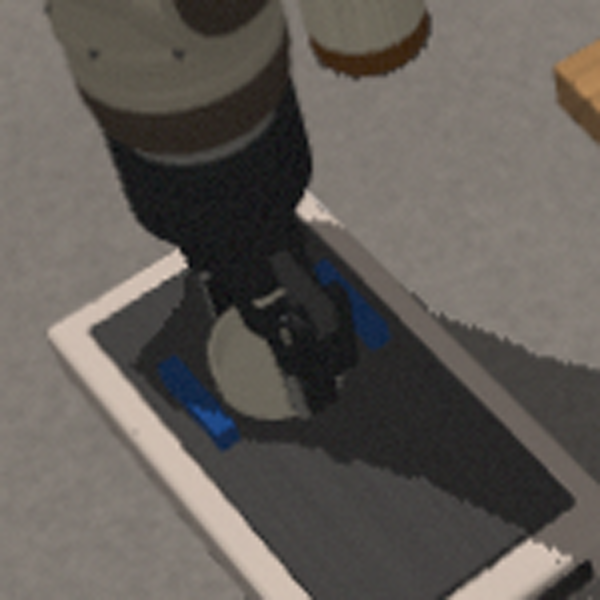

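View pics/t8.png

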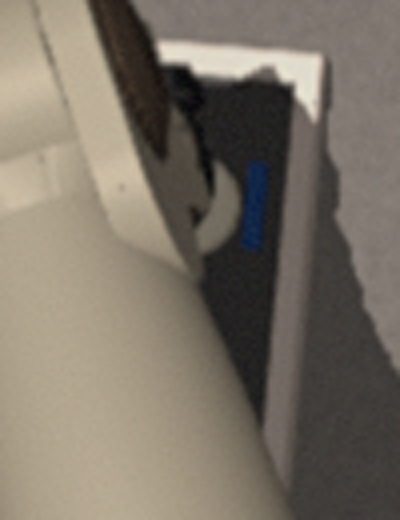

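```bash
python3 -m handwheel '[[0.45,0.002,0,0.003,0],[0.45,0.004,0,0.003,0],[0.45,0.004,0,0.002,0],[0.45,0.004,0,0.002,0]]' 20
python3 -m handwheel '[[0.25,0,0,0,0],[0.1,0,0,0.001,0],[0.1,0,0,0.001,0],[0.1,0,0,0.03,0],[0.1,0,0,0.06,0]]' 20
python3 -m handwheel '[[0.1,-0.01,-0.03,0.04,0],[0.1,-0.03,-0.08,0.05,0],[0.1,-0.06,-0.12,0.06,0],[0.1,-0.09,-0.16,0.06,0],[0.1,-0.12,-0.19,0.06,0]]' 20
```

```text
time: 7.35
ee_pos: [0.5987, 0.2236, 0.0414]
tcp_rot: [-180.0, -0.0, -4.0]
wrist_force: [-0.3, 0.7, -1.0]
opening: 0.0579
time: 7.85
ee_pos: [0.5981, 0.2233, 0.1011]
tcp_rot: [179.9, 0.1, -4.0]
wrist_force: [0.4, -0.1, 1.0]
opening: 0.0769
time: 8.35
ee_pos: [0.4772, 0.0317, 0.1615]
tcp_rot: [179.9, 0.0, -4.1]
wrist_force: [0.4, -1.1, 0.9]
opening: 0.0768
```

```bash
cat > chk.py <<'E'
from h import *
def ell(c,box):
    x0,y0,x1,y1=box;m=cv2.inRange(cv2.cvtColor(c['color'],cv2.COLOR_BGR2HSV)[y0:y1,x0:x1],np.array((0,0,110)),np.array((180,110,255)))
    k,_=cv2.findContours(m,cv2.RETR_EXTERNAL,cv2.CHAIN_APPROX_NONE);k=max(k,key=cv2.contourArea)
    e=cv2.fitEllipse(cv2.convexHull(k));return np.array(e[0])+[x0,y0],e[1]
t=cam('top');s=cam('side')
import sys
crop(s,110,240,150,150,4,f'pics/s{sys.argv[1]}.png');crop(t,150,170,100,130,4,f'pics/t{sys.argv[1]}.png')
e=ell(t,(182,203,209,238));f=ell(s,(155,285,205,335))
print(e,f)
print('tri',*tri(t,e[0],s,f[0]),'top',plane(t,e[0],.058)-[.59832,.22324,.058],'side',plane(s,f[0],.058)-[.59625,.22507,.058])
E
python3 chk.py 9
```

```text
(array([195.45130539, 218.43410397]), (26.783113479614258, 27.017696380615234)) (array([177.16858292, 304.94552231]), (29.09855079650879, 34.27629470825195))
tri [0.60026607 0.22397223 0.05031802] 0.00021202740561253306 top [[ 1.23457364e-03 -5.21261345e-04  4.85722573e-17]] side [[-1.67061751e-03  1.20729560e-03  4.85722573e-17]]
```

View pics/s9.png

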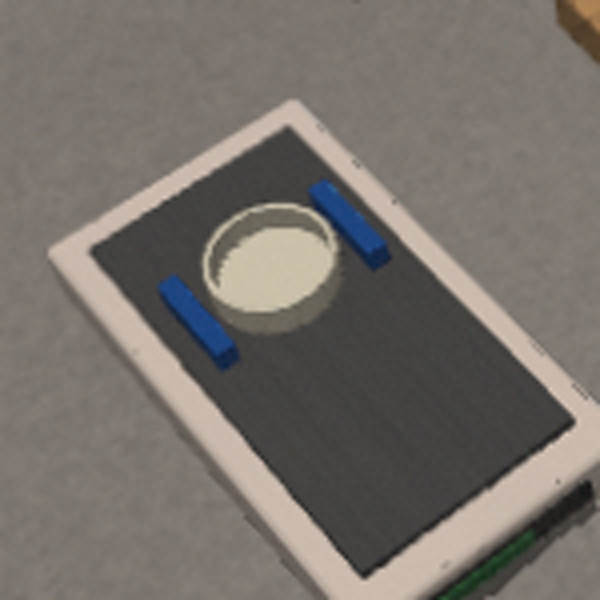

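View pics/t9.png

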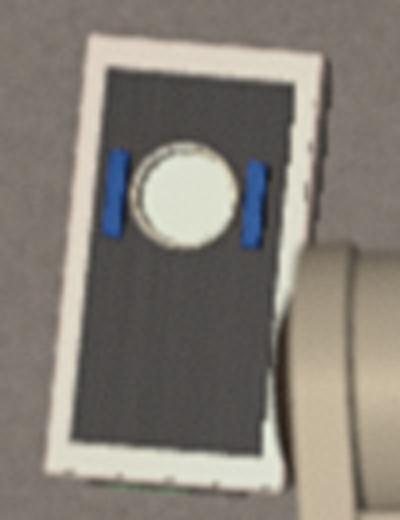

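The dish is centred to within about 2 mm in both views, and it sits flat between the stops. On to the tongs, with tool yaw about 60.9 so the jaws open across them.

```bash
python3 -m handwheel '[[0.1,-0.002,-0.03,0,7],[0.1,-0.005,-0.065,0,15],[0.1,-0.008,-0.1,0,23],[0.1,-0.01,-0.135,0,31],[0.1,-0.012,-0.17,0,39]]' 20
python3 -m handwheel '[[0,-0.002,-0.03,0,7],[0,-0.005,-0.065,0,14],[0,-0.008,-0.1,0,20],[0,-0.01,-0.13,0,26],[0,-0.012,-0.142,0,26]]' 20
python3 -c "
from h import *
print(get_obs()['q'])"
```

```text
time: 8.95
ee_pos: [0.4633, -0.1408, 0.1622]
tcp_rot: [179.9, 0.0, 35.1]
wrist_force: [-0.2, 0.8, 0.3]
opening: 0.0773
time: 9.45
ee_pos: [0.4515, -0.2849, 0.1619]
tcp_rot: [179.9, 0.0, 61.2]
wrist_force: [0.0, 0.8, 0.3]
opening: 0.085
[-3.22368153e+01  1.75280338e+00 -9.83793618e-01  8.71228396e+01
 -3.36626988e-02 -3.39278953e+00]
```

```bash
python3 -m handwheel '[[0,0.0015,0.005,-0.03,0],[0,0.0015,0.005,-0.06,0],[0,0.0015,0.005,-0.085,0],[0,0.0015,0.005,-0.085,0]]' 20
python3 - <<'E'
from h import *
c=cam('side');crop(c,340,130,130,130,5,'pics/s10.png')
E
```

```text
time: 9.85
ee_pos: [0.4516, -0.2783, 0.0735]
tcp_rot: [-179.8, 0.0, 61.1]
wrist_force: [0.1, -0.6, 0.5]
opening: 0.0855
```

View pics/s10.png

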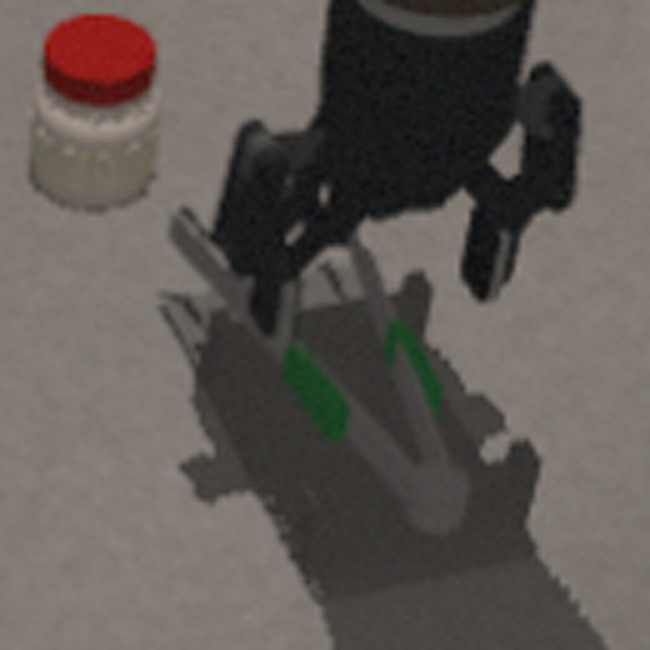

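```bash
python3 - <<'E'
from h import *
c=cam('side');P=plane(c,[[392.6,195.7],[436.6,188.6]],.0865);print(P,P.mean(0),get_obs()['ee_pos'],c['origin'])
E
```

```text
[[ 0.47742976 -0.23439595  0.0865    ]
 [ 0.42456672 -0.31494507  0.0865    ]] [ 0.45099824 -0.27467051  0.0865    ] [ 0.45324592 -0.27941864  0.07747713] [0.03496665 0.46386882 0.82455943]
```

The side camera's offset is now known: it shows the gripper at (-2, +4.7) mm from its measured pose, so the top-camera estimates hold. Descending.

```bash
python3 -m handwheel '[[0,0,-0.001,-0.02,0],[0,0,-0.001,-0.04,0],[0,0,-0.001,-0.053,0],[0,0,-0.001,-0.053,0],[0,0,-0.001,-0.053,0]]' 20
python3 - <<'E'
from h import *
print(get_obs()['ee_pos'])
c=cam('side');crop(c,340,130,130,130,5,'pics/s11.png')
E
```

```text
time: 10.45
ee_pos: [0.4538, -0.2806, 0.0257]
tcp_rot: [179.8, 0.0, 61.1]
wrist_force: [-0.9, -1.0, -0.2]
opening: 0.0855
[ 0.45377253 -0.28061437  0.02567727]
```

View pics/s11.png

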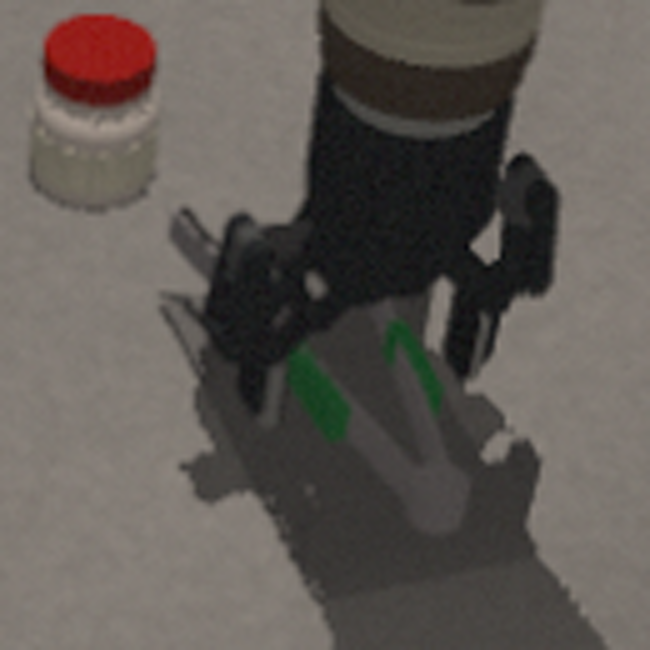

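```bash
python3 -m handwheel '[[0.2,0,0,0,0],[0.35,0,0,0,0],[0.45,0,0,0,0],[0.47,0,0,0,0],[0.47,0,0,0,0]]' 20
python3 - <<'E'
from h import *
print(get_obs()['ee_pos'])
c=cam('side');crop(c,340,130,130,130,5,'pics/s12.png')
E
```

```text
time: 11.0
ee_pos: [0.4548, -0.2813, 0.0274]
tcp_rot: [179.6, 0.0, 61.1]
wrist_force: [0.6, -0.0, 7.3]
opening: 0.0451
[ 0.45482247 -0.28128789  0.02736294]
```

View pics/s12.png

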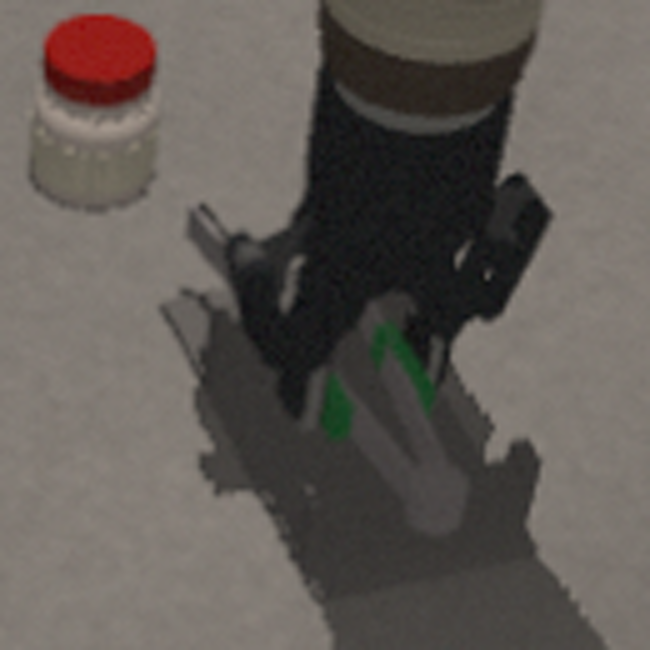

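The tongs are pinched at 45 mm. Lifting.

```bash
python3 -m handwheel '[[0.47,0,0,0.005,0],[0.47,0,0,0.02,0],[0.47,0,0,0.045,0],[0.47,0,0,0.07,0],[0.47,0,0,0.07,0]]' 20
python3 - <<'E'
from h import *
print(get_obs()['ee_pos'])
c=cam('side');crop(c,340,110,130,130,5,'pics/s13.png')
c=cam('top');crop(c,370,220,110,110,5,'pics/t13.png')
E
```

```text
time: 11.55
ee_pos: [0.4563, -0.2822, 0.1019]
tcp_rot: [179.3, 0.1, 61.1]
wrist_force: [-0.0, 0.2, -0.7]
opening: 0.0454
[ 0.45633306 -0.28221585  0.10193689]
```

View pics/s13.png

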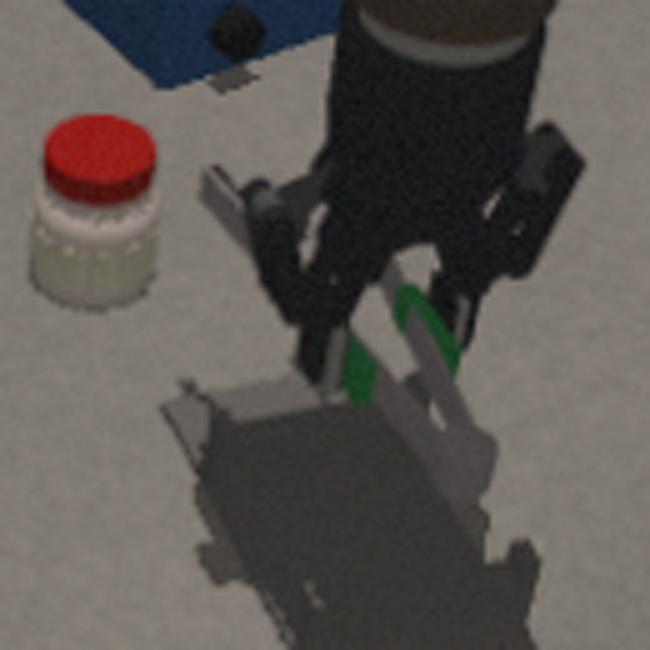

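View pics/t13.png

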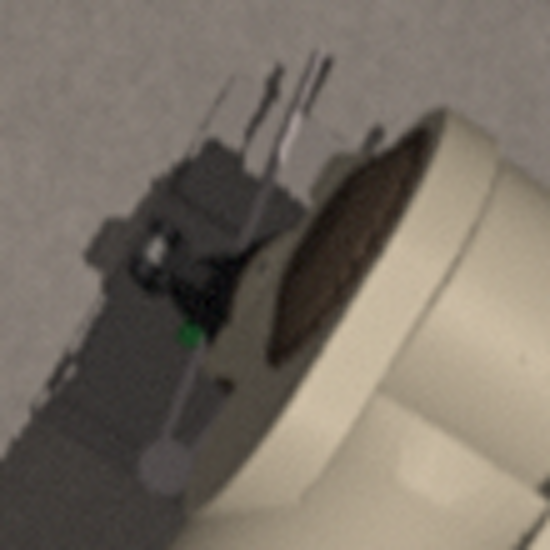

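The tongs are up off the rest and roughly level. Raising them, turning 22° and moving near the block.

```bash
python3 -m handwheel '[[0.47,-0.002,0.01,0.03,0],[0.47,-0.002,0.03,0.05,2],[0.47,0,0.06,0.055,5],[0.47,0.005,0.095,0.055,8],[0.47,0.01,0.13,0.055,11]]' 20
python3 -m handwheel '[[0.47,0.008,0.035,0,3],[0.47,0.016,0.07,0,6],[0.47,0.024,0.105,0,9],[0.47,0.032,0.14,0,11],[0.47,0.032,0.145,0,11]]' 20
python3 - <<'E'
from h import *
print(get_obs()['ee_pos'],get_obs()['tcp_rot'])
c=cam('side');crop(c,200,110,170,150,4,'pics/s14.png')
c=cam('top');crop(c,240,150,130,130,4,'pics/t14.png')
E
```

```text
time: 12.15
ee_pos: [0.4646, -0.1503, 0.1523]
tcp_rot: [179.6, 0.0, 72.2]
wrist_force: [0.3, -0.5, -0.2]
opening: 0.0452
time: 12.65
ee_pos: [0.4965, -0.0023, 0.151]
tcp_rot: [179.7, 0.0, 83.4]
wrist_force: [0.5, -0.1, -0.7]
opening: 0.0455
[ 0.49648657 -0.00231667  0.15099229] [1.79744005e+02 8.77787451e-03 8.34138332e+01]
```

View pics/s14.png

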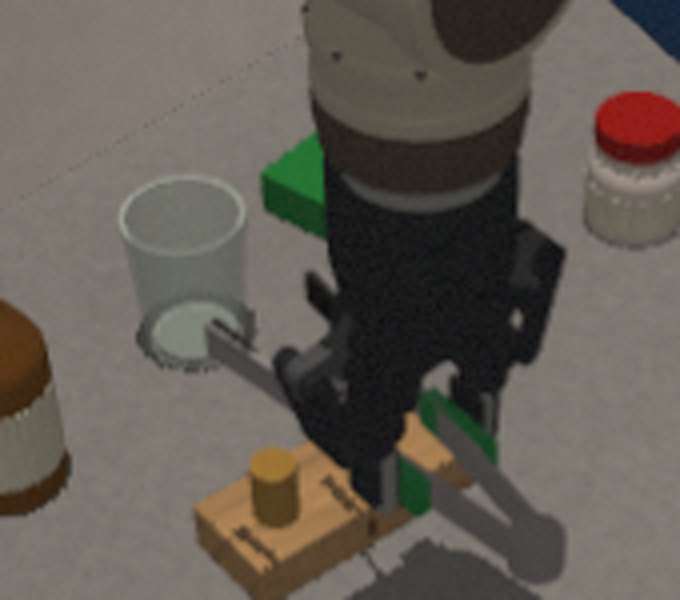

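View pics/t14.png

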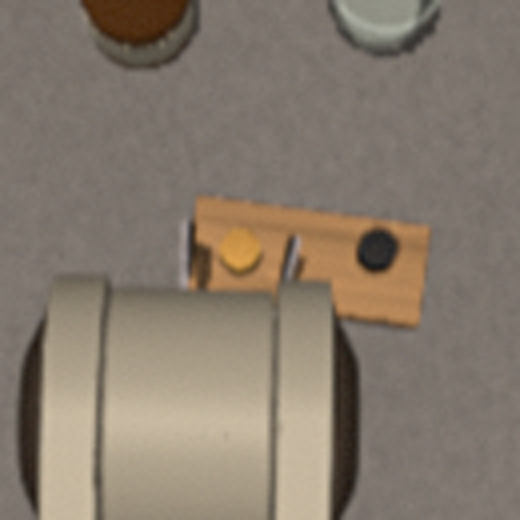

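Top crop: brass (240,250), black slug (377,250), jaw tips (187,222) and (296,237). Computing where the jaws are relative to the TCP.

```bash
python3 - <<'E'
from h import *
t=cam('top');s=cam('side')
f=lambda p,o,k:(np.array(p)+.5)/k-.5+o
z=.151+.0076+.018
a=f([[187,222],[296,237]],[240,150],4)
P=plane(t,a,z);print(P,P.mean(0),P.mean(0)-get_obs()['ee_pos'])
L,d=tri(t,a[0],s,f([212,326],[200,110],4));print('left tip tri',L,d)
Rt,d=tri(t,a[1],s,f([312,276],[200,110],4));print('right tip tri',Rt,d)
H=plane(s,f([537,535],[200,110],4),z)+[.002,-.0045,0];print('hinge',H)
m=P.mean(0)-H[0];print('axis',np.degrees(np.arctan2(m[1],m[0])),np.linalg.norm(m[:2]))
b=blobs(t,(15,150,100),(24,255,255),mn=10);print(b,plane(t,b[0][0],.066))
E
```

```text
[[ 0.61875862  0.01111123  0.1766    ]
 [ 0.61165226 -0.04672104  0.1766    ]] [ 0.61520544 -0.01780491  0.1766    ] [ 0.11902193 -0.01197306  0.02490882]
left tip tri [0.61943891 0.01127346 0.17119748] 1.5739114540839917e-05
right tip tri [ 0.61301291 -0.04640463  0.1688843 ] 0.0012289099895628197
hinge [[0.42407131 0.00486728 0.1766    ]]
axis -6.764771834200511 0.19247411079665958
[(array([299.66, 212.16]), [295, 207, 10, 11, 86])] [[ 0.61679226 -0.01641793  0.066     ]]
```

```bash
python3 -m handwheel '[[0.47,0.008,-0.002,-0.01,0],[0.47,0.015,-0.004,-0.03,0],[0.47,0.015,-0.004,-0.05,0],[0.47,0.015,-0.004,-0.065,0],[0.47,0.015,-0.004,-0.065,0]]' 20
python3 - <<'E'
from h import *
print(get_obs()['ee_pos'],get_obs()['tcp_rot'])
c=cam('side');crop(c,200,130,170,150,4,'pics/s15.png')
c=cam('top');crop(c,240,150,130,130,4,'pics/t15.png')
E
```

```text
time: 13.35
ee_pos: [0.5099, -0.0106, 0.0839]
tcp_rot: [179.9, 0.1, 83.1]
wrist_force: [-0.1, -0.7, -1.0]
opening: 0.0453
[ 0.50987209 -0.01057725  0.08391911] [1.79929581e+02 9.34480827e-02 8.30729881e+01]
```

View pics/s15.png

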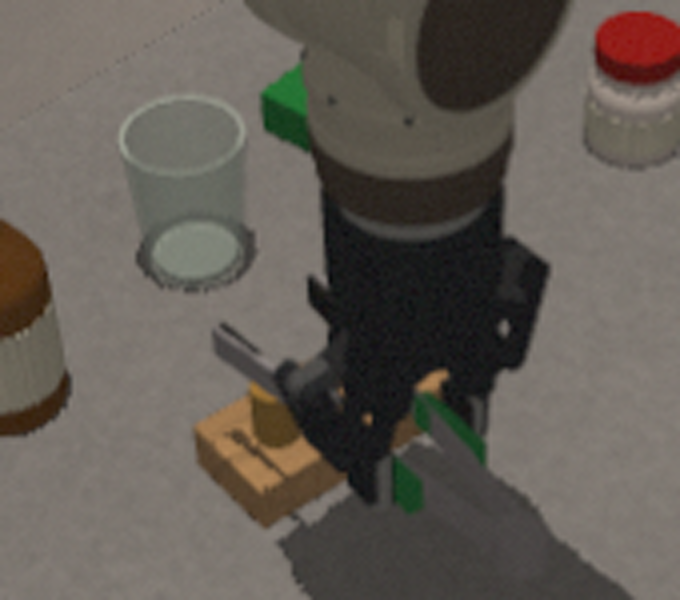

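View pics/t15.png

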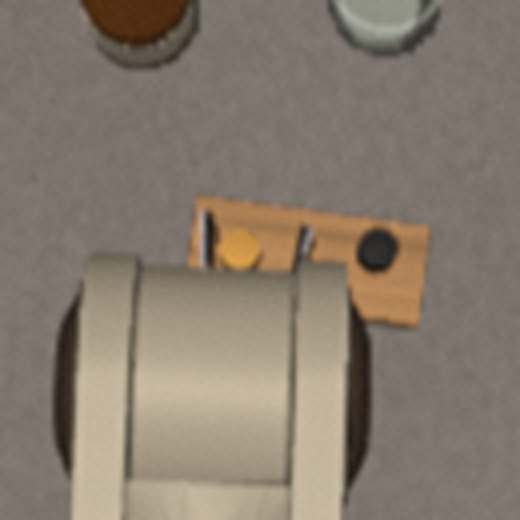

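```bash
python3 -m handwheel '[[0.47,0.002,0.004,-0.005,0],[0.47,0.002,0.004,-0.01,0],[0.47,0.002,0.004,-0.01,0]]' 20
python3 - <<'E'
from h import *
t=cam('top');print(get_obs()['ee_pos'],get_obs()['tcp_rot'])
crop(t,240,150,130,130,4,'pics/t16.png')
E
```

```text
time: 13.75
ee_pos: [0.513, -0.0061, 0.0763]
tcp_rot: [179.7, 0.1, 83.1]
wrist_force: [-0.7, -1.1, -1.5]
opening: 0.0454
[ 0.51304898 -0.00612091  0.07660337] [1.79725333e+02 7.24662288e-02 8.31220075e+01]
```

View pics/t16.png

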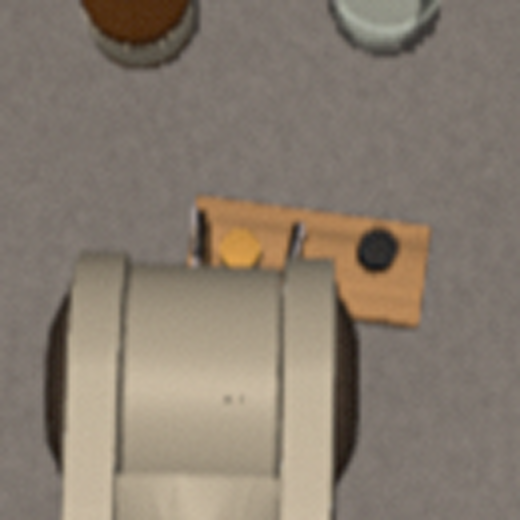

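```bash
python3 - <<'E'
from h import *
t=cam('top')
f=lambda p,o,k:(np.array(p)+.5)/k-.5+o
z=.0766+.0076+.018
P=plane(t,f([[197,211],[301,226]],[240,150],4),z);print(P,P.mean(0)-get_obs()['ee_pos'])
c=cv2.resize(t['color'][195:222,280:325],None,fx=16,fy=16,interpolation=cv2.INTER_CUBIC);cv2.imwrite('pics/t17.png',c)
E
```

```text
[[ 0.63433397  0.00777241  0.1022    ]
 [ 0.6267826  -0.05056306  0.1022    ]] [ 0.11742081 -0.01523167  0.02538361]
```

View pics/t17.png

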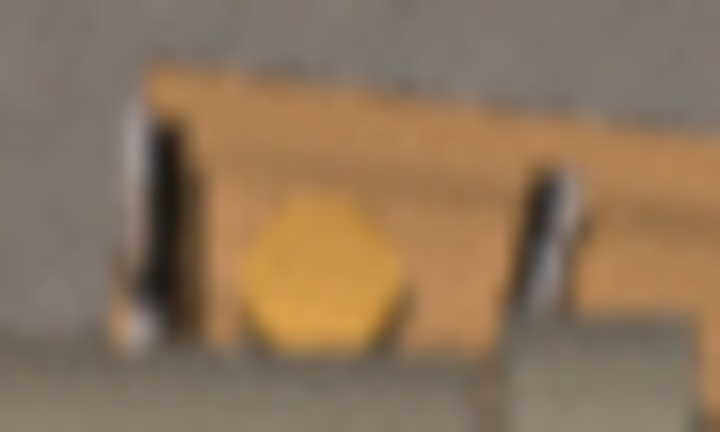

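The jaws straddle the brass, biased about 1.5 mm to −y. I'll correct that while descending.

```bash
python3 -m handwheel '[[0.47,0,0.002,-0.005,0],[0.47,0,0.002,-0.015,0],[0.47,0,0.002,-0.025,0],[0.47,0,0.002,-0.035,0],[0.47,0,0.002,-0.035,0]]' 20
python3 - <<'E'
from h import *
print(get_obs()['ee_pos'],get_obs()['tcp_rot'])
t=cam('top')
c=cv2.resize(t['color'][190:222,275:320],None,fx=10,fy=10,interpolation=cv2.INTER_CUBIC);
s=cam('side');d=cv2.resize(s['color'][190:270,220:300],(320,320),interpolation=cv2.INTER_CUBIC);cv2.imwrite('pics/t18.png',np.hstack([c,d]))
E
```

```text
time: 14.35
ee_pos: [0.5119, -0.0042, 0.0397]
tcp_rot: [179.9, 0.1, 83.1]
wrist_force: [0.3, 0.5, -2.0]
opening: 0.0454
[ 0.51193509 -0.00421286  0.03966314] [1.79884730e+02 9.39518856e-02 8.31136325e+01]
```

View pics/t18.png

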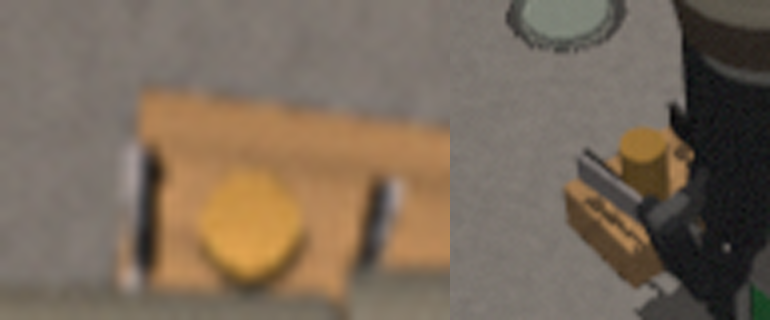

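```bash
python3 -m handwheel '[[0.47,0,0,-0.004,0],[0.47,0,0,-0.006,0],[0.47,0,0,-0.006,0],[0.52,0,0,-0.006,0],[0.54,0,0,-0.006,0]]' 20
python3 -m handwheel '[[0.57,0,0,0,0],[0.6,0,0,0,0],[0.65,0,0,0,0],[0.65,0,0,0,0],[0.65,0,0,0,0]]' 26
python3 - <<'E'
from h import *
print(get_obs()['ee_pos'],get_obs()['tcp_rot'])
t=cam('top')
c=cv2.resize(t['color'][190:222,275:320],None,fx=10,fy=10,interpolation=cv2.INTER_CUBIC);
s=cam('side');d=cv2.resize(s['color'][190:270,220:300],(320,320),interpolation=cv2.INTER_CUBIC);cv2.imwrite('pics/t19.png',np.hstack([c,d]))
E
```

```text
time: 14.95
ee_pos: [0.513, -0.0042, 0.0356]
tcp_rot: [179.7, 0.1, 83.1]
wrist_force: [1.0, 0.6, -1.7]
opening: 0.0392
time: 15.45
ee_pos: [0.513, -0.0042, 0.0356]
tcp_rot: [179.7, 0.1, 83.1]
wrist_force: [0.4, 1.3, -0.3]
opening: 0.0358
[ 0.51300004 -0.00419372  0.03563526] [1.79735079e+02 7.14801066e-02 8.31147545e+01]
```

View pics/t19.png

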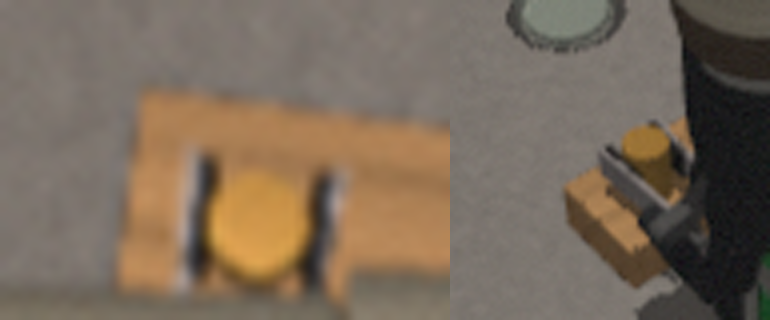

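The brass is clamped between the jaws, with the opening at 35.8 mm as expected. Lifting.

```bash
python3 -m handwheel '[[0.65,0,0,0.005,0],[0.65,0,0,0.015,0],[0.65,0,0,0.03,0],[0.65,0,0,0.05,0],[0.65,0,0,0.05,0]]' 26
python3 - <<'E'
from h import *
print(get_obs()['ee_pos'],get_obs()['tcp_rot'])
t=cam('top')
c=cv2.resize(t['color'][185:217,275:320],None,fx=10,fy=10,interpolation=cv2.INTER_CUBIC);
s=cam('side');d=cv2.resize(s['color'][170:270,210:310],(320,320),interpolation=cv2.INTER_CUBIC);cv2.imwrite('pics/t20.png',np.hstack([c,d]))
E
```

```text
time: 16.05
ee_pos: [0.5147, -0.0042, 0.0894]
tcp_rot: [179.4, 0.0, 83.1]
wrist_force: [-0.1, -1.0, -2.8]
opening: 0.0353
[ 0.51473075 -0.00422952  0.08937545] [1.79438206e+02 4.15038733e-02 8.31138899e+01]
```

View pics/t20.png

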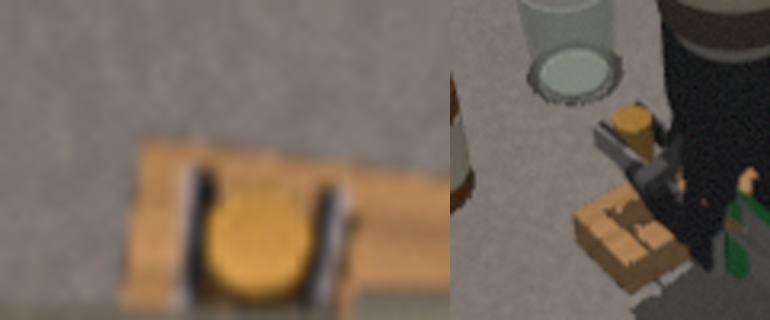

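```bash
python3 -m handwheel '[[0.65,0,0.003,0.02,0],[0.65,-0.002,0.015,0.045,0],[0.65,-0.004,0.035,0.065,0],[0.65,-0.006,0.06,0.075,0],[0.65,-0.008,0.085,0.075,0]]' 26
python3 -m handwheel '[[0.65,-0.002,0.03,0,0],[0.65,-0.005,0.06,0,0],[0.65,-0.008,0.09,0,0],[0.65,-0.01,0.115,0,0],[0.65,-0.012,0.135,0,0]]' 26
python3 -m handwheel '[[0.65,0,0.01,0,0],[0.65,0,0.016,0,0],[0.65,0,0.016,0,0],[0.65,0,0.016,0,0]]' 26
python3 - <<'E'
from h import *
print(get_obs()['ee_pos'],get_obs()['tcp_rot'])
t=cam('top');crop(t,150,160,100,100,4,'pics/t21.png')
s=cam('side');crop(s,110,180,180,180,3,'pics/s21.png')
E
python3 -c "
import cv2,numpy as np
a=cv2.imread('pics/t21.png');b=cv2.imread('pics/s21.png')
cv2.imwrite('pics/x21.png',np.hstack([a,b[:400,:400]]))"
```

```text
time: 16.65
ee_pos: [0.5057, 0.0815, 0.1621]
tcp_rot: [179.6, 0.0, 83.1]
wrist_force: [0.7, -0.3, -3.1]
opening: 0.0354
time: 17.15
ee_pos: [0.4931, 0.2178, 0.161]
tcp_rot: [179.7, 0.1, 83.1]
wrist_force: [-0.1, -0.1, -2.9]
opening: 0.0354
time: 17.55
ee_pos: [0.4932, 0.2332, 0.1608]
tcp_rot: [179.7, 0.1, 83.1]
wrist_force: [-0.8, -1.2, -2.7]
opening: 0.0353
[0.49318704 0.23319115 0.16079652] [1.79669909e+02 1.05216356e-01 8.30917281e+01]
```

View pics/x21.png

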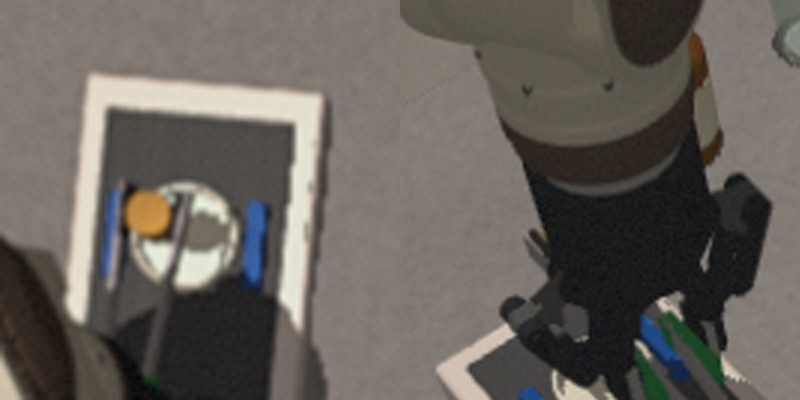

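Top crop: brass top at (149,214), dish centre about (184,236). The separation should mostly be parallax, so I'll compute it.

```bash
python3 - <<'E'
from h import *
t=cam('top');s=cam('side')
b=blobs(t,(13,130,90),(26,255,255),mn=20);b2=blobs(s,(13,130,80),(26,255,255),(100,200,300,330),mn=6);print(b,b2)
P=plane(t,b[0][0],.191);print(P,P-[.598,.2232,0])
x0,y0,x1,y1=180,204,212,235
print('dish est centre', plane(t,[(184.5+.5)/4-.5+150,(236+.5)/4-.5+160],.058))
print(get_obs()['ee_pos'],get_obs()['time'])
s=cam('side');crop(s,110,200,160,140,4,'pics/s22.png')
E
```

```text
[(array([314.77, 214.38]), [287, 200, 60, 31, 554]), (array([186.55, 213.02]), [181, 208, 12, 11, 105]), (array([306.86, 219.06]), [301, 215, 11, 9, 35]), (array([555.06, 300.06]), [545, 298, 20, 6, 65]), (array([580.2, 301.2]), [564, 299, 31, 6, 106]), (array([566.18, 352.94]), [545, 302, 57, 106, 1696]), (array([588.69, 312.29]), [578, 310, 18, 8, 52]), (array([584.5 , 349.47]), [571, 347, 25, 7, 74]), (array([110.5 , 404.86]), [107, 402, 8, 8, 28]), (array([115.58, 425.88]), [109, 410, 14, 32, 135])] [(array([296.5 , 226.67]), [295, 225, 4, 4, 6]), (array([291.71, 227.86]), [289, 227, 6, 3, 7]), (array([270.3, 234.7]), [268, 233, 6, 5, 10]), (array([276.91, 243.18]), [273, 241, 8, 5, 11]), (array([262.  , 246.88]), [259, 245, 6, 4, 8])]
[[ 0.59836723 -0.04905353  0.191     ]] [[ 0.00036723 -0.27225353  0.191     ]]
dish est centre [[0.59912432 0.22202482 0.058     ]]
[0.49326611 0.23323786 0.1611261 ] 17.75
```

View pics/s22.png

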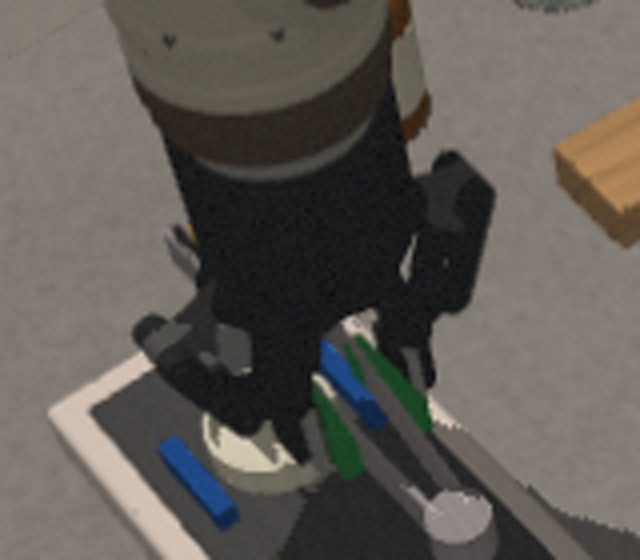

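```bash
python3 - <<'E'
from h import *
t=cam('top')
P=plane(t,[186.55,213.02],.191);print(P,P-[.598,.2232,0])
o=get_obs();print(o['ee_pos'],np.abs(o['qd']).max(),o['opening'],o['time'])
E
```

```text
[[0.59715926 0.21827409 0.191     ]] [[-0.00084074 -0.00492591  0.191     ]]
[0.49320134 0.23343784 0.16111961] 0.16627043334754696 0.036054510641779974 17.85
```

```bash
python3 -m handwheel '[[0.65,0.001,0.002,0,0],[0.65,0.001,0.004,0,0],[0.65,0.001,0.004,0,0],[0.65,0.001,0.004,0,0],[0.65,0.001,0.004,0,0]]' 26
python3 -m handwheel '[[0.65,0,0,0,0],[0.65,0,0,0,0],[0.65,0,0,0,0],[0.65,0,0,0,0],[0.65,0,0,0,0]]' 26
python3 - <<'E'
from h import *
t=cam('top');crop(t,150,160,100,100,5,'pics/t23.png')
b=blobs(t,(13,130,90),(26,255,255),(170,195,215,235),mn=40);print(b)
P=plane(t,b[0][0],.191);print(P-[.598,.2232,0])
o=get_obs();print(o['ee_pos'],np.abs(o['qd']).max(),o['opening'],o['time'])
E
```

```text
time: 18.35
ee_pos: [0.4942, 0.2375, 0.1611]
tcp_rot: [179.6, 0.1, 83.1]
wrist_force: [0.5, -0.4, -2.9]
opening: 0.0357
time: 18.85
ee_pos: [0.4942, 0.2375, 0.1611]
tcp_rot: [179.6, 0.1, 83.1]
wrist_force: [0.4, 0.7, -2.1]
opening: 0.0354
[(array([184.39, 212.5 ]), [179, 207, 12, 12, 112])]
[[ 1.79851073e-04 -4.21063320e-04  1.91000000e-01]]
[0.49417018 0.23747644 0.16109221] 0.03397131657397355 0.035602734736930715 18.9
```

View pics/t23.png

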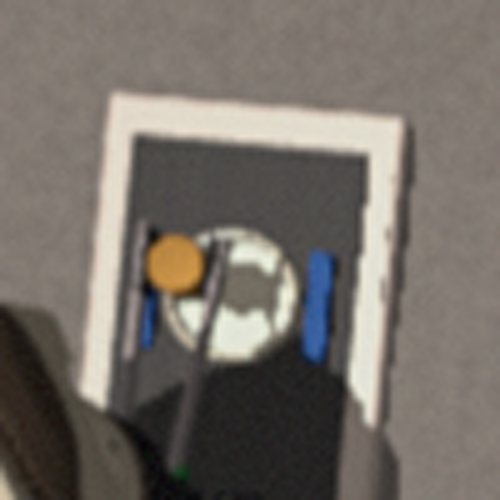

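The brass (crop 175,263) is held and round from above. Corrected for height, it lies within 1 mm of the stage centre. The dish (crop 230,295) is centred between the stops, so I'm handing in.

```bash
python3 -c "
from workcell import job_done
print(job_done())"
```

```text
the job is handed in; nothing more can be done
None
```

The job is handed in at about 19 s of the 58 s allowed. The arm is still holding the brass slug in the squeezed tongs over the dish; no verdict is reported.

**What I did:**
- **Dish:** I gripped it, set it down between the stops and let go. My first grip closed above the rim because the open pads stand farther back. I lifted, went lower and gripped again.
- **Tongs and slug:** I took the tongs off their rest and closed them on the brass slug with a 26 N grip. I then lifted the slug and carried it over the dish.

**Last checks:**
- **Slug:** by the top camera it is within 1 mm of the middle between the stops, and round from above. Its underside is about 155 mm above the table, worked out from the gripper height rather than seen. The finger opening is 35.6 mm and the arm is nearly still.
- **Dish:** it was within about 2 mm of the middle in both views after release. It looked unchanged in the last top view, though partly covered by the tongs.
- **Dark slug, bottle, beaker and jar:** nothing in the pictures showed contact with them, but I did not re-measure their positions at the end.

**Disagreements:** two-view heights came out 1–8 mm below the given ones. The side camera is off by about (−2, +5) mm, judged against the gripper's own measured pose. I therefore used the top camera with the given heights for positions.

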